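Slide two standing parts into the loading dock by the chute

ROBOT

A 6-joint arm with a two-finger parallel gripper is mounted at the origin on the work surface. World frame = base frame: x ahead of the robot, y to its left, z up, the work surface at z = 0. Lengths are in m, angles in rad, forces in N, time in s.
With the tool pointing down it reaches from about 0.25 to 0.725 m from the base axis. Payload 4 kg.
Tool frame: the origin (TCP) lies midway between the tips of the shut fingers; the grasp point (between the pads) lies ctrl.grip_depth behind it (ctrl.grip_depth is the distance from the TCP to the grasp point, in m); z points along the fingers, x is the direction in which the jaws open and shut, and the axes are right-handed (so a half turn about z gives the same grasp; the last joint's range is limited). The gripper opens to 85 mm and grips with 20 to 120 N. Pads are 22 mm wide; open, the fingers measure 114 mm over their backs; the gripper's body (76 mm by 85 mm) begins 54 mm behind the grasp point. The pads swing forward as they close: fully open they stand 13 mm farther back than shut.
Start: joints at [1.284, 0.241, 0.005, 1.335, 0, 1.571], TCP at [0.141, 0.48, 0.194] pointing down, gripper open.
Joint ranges: [-2.72, 2.72], [-1.05, 1.87], [-1.09, 1.28], [-1.99, 2.15], [-1.42, 1.44], [-3.14, 3.14]. Speed limits (rad/s): [2.79, 2.79, 3.14, 3.14, 3.14, 3.14].

INTERFACE

Orientations are given as a unit quaternion [x, y, z, w].
In Python, from workcell import ctrl gives the robot as it stands.
- The arm moves only by the tool move_arm, never from a script. Its argument "deltas" is a list of rows, each an object with "translation": the shift along the world's x, y, z in m, a list of three; "yaw": the turn about the world's z in rad. A call has 1 to 8 rows; each row is the pose to reach, as a shift and turn from the pose commanded when the call began; what a row does not reach only later rows make up. A row lasts 1/8 s, in which the tool goes at most 62.5 mm and 10.7 degrees, less where a joint would pass 70% of its speed; a pose out of reach is approached as far as the arm can. A call with a gripper value outside its range is refused whole. "hand" is the opening, from 0 (shut) to 1 (fully open), set as the call begins (left out, the last holds). The fingers move at their own pace and stop on an object; the grip force is fixed at half the most. Time passes only in rows, so rows that repeat a pose let the fingers close. It gives the time, the measured TCP pose, the force and the opening at its end, in the units of the state.
- ctrl.read_state(): the state, without advancing time (a new reading comes with each control period).
- ctrl.get_image(name): name is "side" or "top" or "wrist"; returns the picture (400x640x3 uint8, blue, green, red); there is no depth.
- ctrl.camera_params(name): a dict with "fx", "fy", "cx", "cy" (pixels), "position" and "attitude" of the camera in the world. Camera axes: x right, y down, z forward; pixel columns grow to the right and rows downward; lengths in m; the calibration is good to about 2 mm. A picture is of the moment at which its call begins: read the wrist's pose just before it. camera_params takes no time and is no camera call; for the wrist camera it gives the pose at the moment of the call.
- ctrl.finish_job(): hands the job in, once; it reports no verdict.
The state is a dict: "clock": time; "q": joint angles; "joint_vel": joint speeds; "tau": joint torques, N m; "position": TCP position; "ee_rot": TCP orientation; "ft_force": force on the tool from outside, world axes, zero at the start; "wrist_torque": the same for the moment, N m; "width": finger opening in m.
Only numpy, scipy, OpenCV 4.12 (cv2) and the standard library are available. Lean on these libraries where they do the work, as an engineer would, in place of code of your own. Each camera call takes 0.05 s, during which the arm holds its last target.

TASK

Load the steel dock on the bench: first slide the black core, standing, into the open end and all the way to the back wall, and only then slide the white spacer in behind it until it rests against the core. Both are too wide to grip and must stay upright on the cork, so push them, without lifting or tipping them, and do not shift the jumper block, the jar or the heat sink.

Things in the scene. Friction and masses are not known exactly. Their poses are not given: they have to be found in the camera images.
- core_center (a point): Centre (half-way up, 42.5 mm above its foot) of the black ferrite core: a plain upright solid cylinder, 80 mm in diameter, 85 mm tall, about 0.7 kg, standing loose on the cork. z is its own axis. It has a closed, flat top; no bore to reach into. Steady when pushed below about 45 mm.
- spacer_center (a point): Centre (half-way up, 42.5 mm above its foot) of the white nylon spacer: a plain upright solid cylinder, 80 mm in diameter, 85 mm tall, about 0.4 kg, standing loose on the cork, with a closed flat top. z is its own axis. It and the core may have changed places.
- dock: Fixed stainless U-shaped lane, no floor or roof: parts stand on the cork between its walls. Origin: on the bench, middle of the back wall's inner face. x points along the lane out of the open end (about world +y, give or take 0.3 rad), y across. Inside 90 mm wide, 165 mm deep; walls 6 mm thick, 45 mm high; outside flanges 4 mm high reach y = 67 mm either side. Core home: x = 40 mm; spacer: 120 mm.
- dock_mouth (a point): Point on the lane's centre line at the outer ends of the dock's lead-in flares, on the bench, 184 mm from the inner back wall; axes as the dock's. From x = 165 mm to here the two 6 mm walls flare outward, so that the opening is about 100 mm wide here. A fixed blue tote, 120 mm high, and its chute stand beyond the back of the dock (world y below -0.49 m) and are not part of the job.
- jumper: Bystander, loose: nickel-plated jumper block, 100 mm (x) by 40 mm (y), 45 mm high, flat on top with two sunk screws. Origin: centre of its underside, z up.
- jar: Bystander, loose: closed amber flux jar with grey cap, 60 mm in diameter, 75 mm high. Origin: centre of its underside, z up.
- heatsink: Bystander, loose: finned aluminium heat sink, 60 mm (x) by 50 mm (y), 50 mm high. Origin: centre of its underside, z up.
Not all that is in view belongs to the job. Leave any yellow look-alike of the part that bears spacer_center alone.

How it is judged:
By the outcome, as a careful person would: the job done as asked, in the order asked, and still so for the second after the job is handed in, with the robot touching nothing.
It also fails if it takes over 69 s, if anything falls off the work surface, if the arm or the gripper's body presses on something with over 40 N, if the wrist force passes 120 N, or if a joint passes its speed limit or range.

## Working session

There is one attempt and no reset: what is moved stays moved. The work goes in short steps, Python scripts to look and compute and a tool call to move; the robot and the scene stay as the last step left them, time stands still between calls to the robot, and variables do not carry over. Pictures are saved under pics/ and viewed, and the job is handed in when it is done.

Besides the shell and the picture viewer there is one more tool, called after "Call:" as name(argument=value, ...) on one line, values as JSON. move_arm: Moves the arm, as the interface text tells. Its arguments: {"type":"object","properties":{"deltas":{"type":"array"},"hand":{"type":"number"}},"required":["deltas"]}

```bash
mkdir -p pics; ls
python3 - <<'E'
from workcell import ctrl
import cv2
s=ctrl.read_state(); print({k:s[k] for k in('clock','position','ee_rot','ft_force','width')}, ctrl.grip_depth)
for n in('top','side'):
    cv2.imwrite(f'pics/{n}0.png',ctrl.get_image(n)); print(n,ctrl.camera_params(n))
E
```

```text
pics
{'clock': 0.0, 'position': array([0.14122245, 0.47889048, 0.19261611]), 'ee_rot': array([ 8.00890708e-01,  5.98809634e-01, -8.35927482e-04,  6.30089119e-04]), 'ft_force': array([ 0.30554556,  0.31203531, -0.42435393]), 'width': 0.08547611406489597} 0.0187
top {'fx': 495.66817365851654, 'fy': 495.66817365851654, 'cx': 317.5506904069058, 'cy': 198.79497374090994, 'position': array([0.32082954, 0.02639672, 1.26738958]), 'attitude': array([-0.70425028,  0.70434397, -0.05911791,  0.06660466])}
side {'fx': 411.66452928418084, 'fy': 411.66452928418084, 'cx': 318.5691098405614, 'cy': 201.42985549236826, 'position': array([ 0.05530907, -0.64077933,  0.81120011]), 'attitude': array([ 0.8686096 , -0.2782666 ,  0.12709015, -0.38978604])}
```

View pics/top0.png

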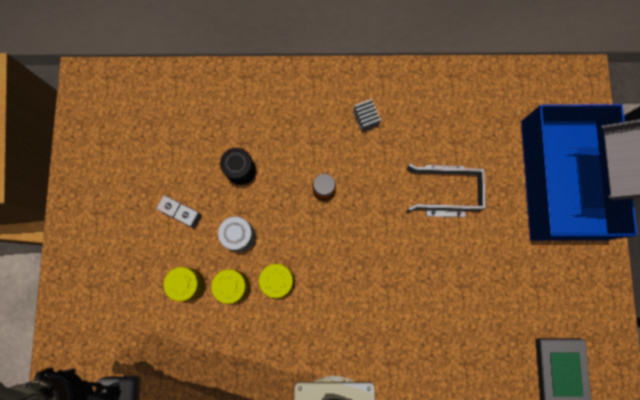

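View pics/side0.png

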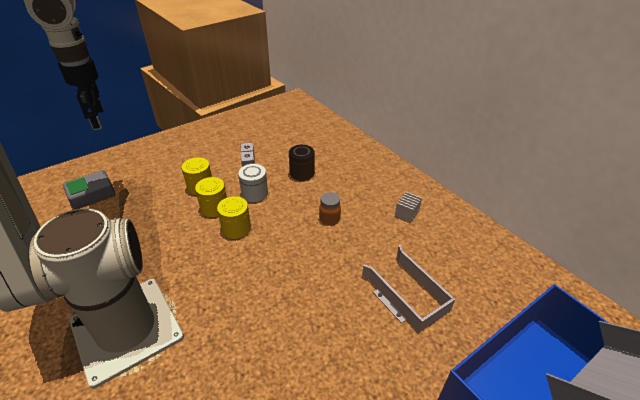

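The top view shows the black core at (237,165), the white spacer at (236,233), three yellow look-alikes at (181,284), (228,287) and (276,281), the jar at (323,185), the jumper at (178,210), the heat sink at (367,114) and the dock at (410–484, 165–212) with its mouth to the left. The side view agrees: core (302,162), spacer (253,183). What could be mistaken for the core: the jar. For the spacer: the yellow cylinders, or the core if they had swapped.

```bash
cat > h.py <<'E'
import numpy as np, cv2
from scipy.spatial.transform import Rotation as R
from workcell import ctrl
def ray(n,u,v,P=None):
    P=P or ctrl.camera_params(n)
    d=R.from_quat(P['attitude']).apply([(u-P['cx'])/P['fx'],(v-P['cy'])/P['fy'],1]); return np.array(P['position']),d
def onz(n,u,v,z,P=None):
    o,d=ray(n,u,v,P); return o+d*(z-o[2])/d[2]
def proj(n,X,P=None):
    P=P or ctrl.camera_params(n)
    c=R.from_quat(P['attitude']).inv().apply(np.array(X)-P['position']); return np.array([P['cx']+P['fx']*c[0]/c[2],P['cy']+P['fy']*c[1]/c[2]])
def tri(n1,p1,n2,p2):
    a,d=ray(n1,*p1);b,e=ray(n2,*p2)
    d/=np.linalg.norm(d);e/=np.linalg.norm(e)
    t=np.linalg.lstsq(np.c_[d,-e],b-a,rcond=None)[0]
    p,q=a+d*t[0],b+e*t[1]; return (p+q)/2,np.linalg.norm(p-q)
E
python3 - <<'E'
import cv2
t=cv2.imread('pics/top0.png');s=cv2.imread('pics/side0.png')
c=cv2.resize(t[140:260,150:350],None,fx=4,fy=4,interpolation=cv2.INTER_CUBIC);cv2.imwrite('pics/c1.png',c)
c=cv2.resize(t[90:230,350:500],None,fx=4,fy=4,interpolation=cv2.INTER_CUBIC);cv2.imwrite('pics/c2.png',c)
c=cv2.resize(s[130:240,230:430],None,fx=4,fy=4,interpolation=cv2.INTER_CUBIC);cv2.imwrite('pics/c3.png',c)
c=cv2.resize(s[230:340,340:470],None,fx=5,fy=5,interpolation=cv2.INTER_CUBIC);cv2.imwrite('pics/c4.png',c)
E
```

```text
(no output)
```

View pics/c1.png

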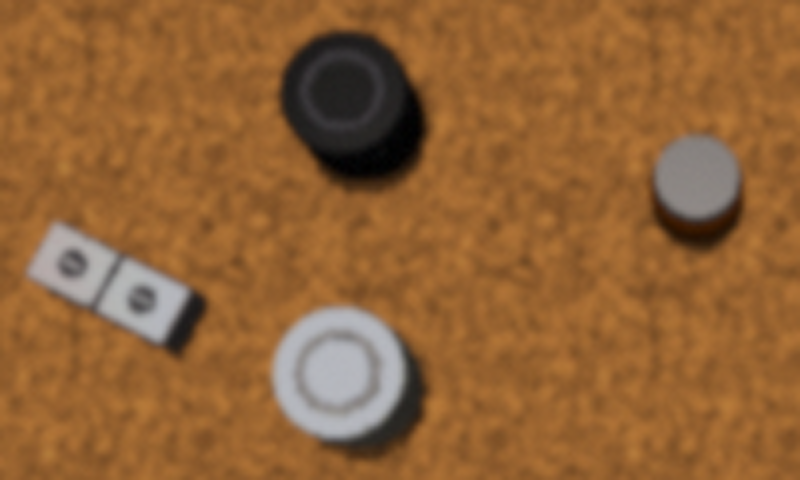

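View pics/c2.png

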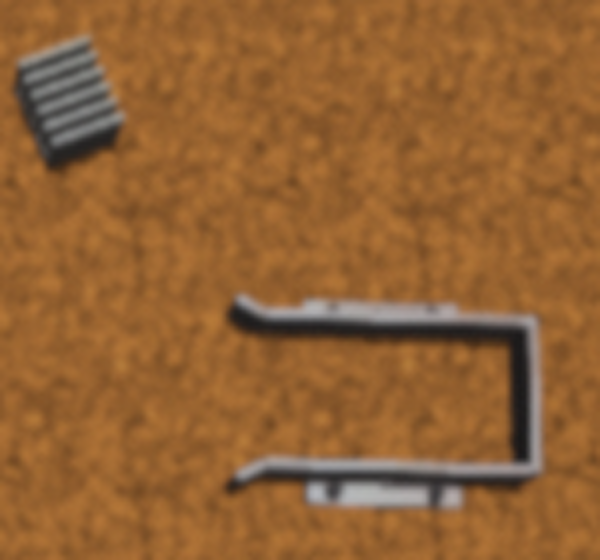

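View pics/c3.png

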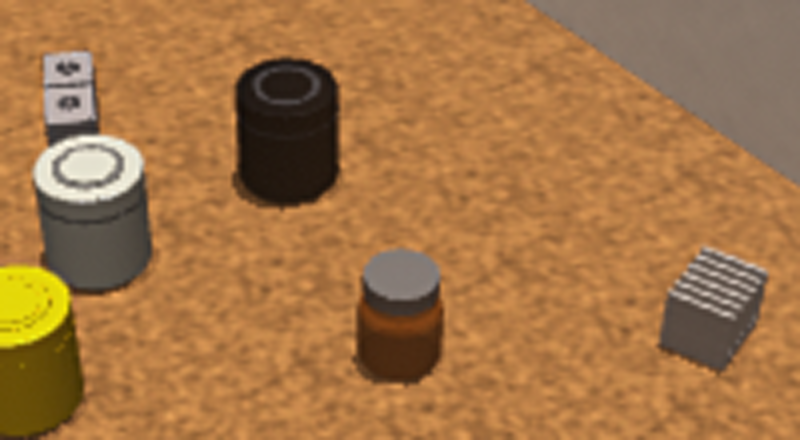

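View pics/c4.png

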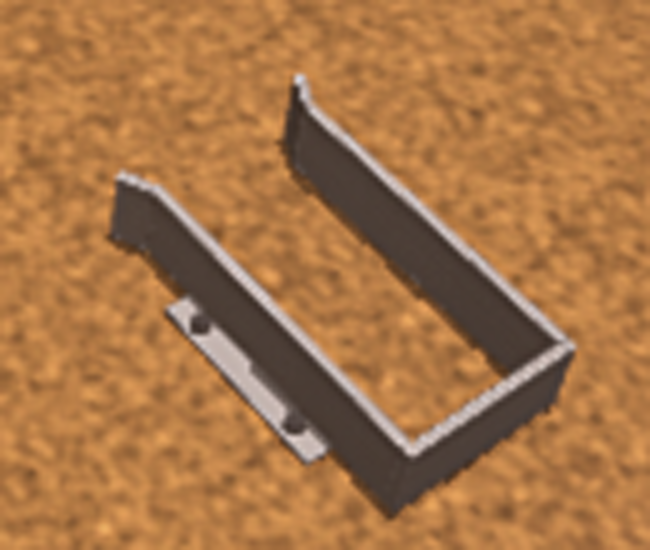

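The crops confirm the choice. The core is a plain black cylinder with a closed top ringed at crop c1 (341,90), and the spacer is the white one at (338,370), clearly not yellow. The dock's rear outer top corners are at c2 (538,317) and (542,472), and c4 (573,346) and (410,452). Its flare tips are at c2 (240,297) and (232,486), and c4 (299,77) and (121,175).

```bash
cat > m.py <<'E'
from h import *
f=lambda p,k,o:((p[0]+.5)/k-.5+o[0],(p[1]+.5)/k-.5+o[1])
c1=lambda *p:f(p,4,(150,140)); c2=lambda *p:f(p,4,(350,90)); c3=lambda *p:f(p,4,(230,130)); c4=lambda *p:f(p,5,(340,230))
for n,a,b,z in [('core',c1(341,90),c3(287,85),.085),('spacer',c1(338,370),c3(89,165),.085),('jar',c1(697,178),c3(400,278),.075),
 ('backA',c2(537,317),c4(573,346),.045),('backB',c2(540,471),c4(410,452),.045),('flareA',c2(240,297),c4(299,77),.045),('flareB',c2(234,484),c4(121,175),.045),('jumper',c1(108,284),c3(69,86),.045),('hs',c2(70,93),c3(716,275),.05)]:
    X,e=tri('top',a,'side',b); print(n,X.round(4),round(e,4),'top@z',onz('top',*a,z).round(4)[:2],'side@z',onz('side',*b,z).round(4)[:2])
E
python3 m.py
python3 - <<'E'
from h import *
t=cv2.imread('pics/top0.png')
# wall inner edges: dark/bright; print gray profile across lane at u=440,455
g=cv2.cvtColor(t,cv2.COLOR_BGR2HSV)
for u in (425,440,470): print(u,[(v,*g[v,u]) for v in list(range(163,176))+list(range(202,216))])
E
```

```text
core [0.6256 0.242  0.0869] 0.0012 top@z [0.6255 0.2426] side@z [0.6277 0.2442]
spacer [0.4522 0.2385 0.0886] 0.0001 top@z [0.4526 0.2392] side@z [0.4543 0.2429]
jar [0.5722 0.0237 0.073 ] 0.0004 top@z [0.572  0.0236] side@z [0.5707 0.022 ]
backA [ 0.6164 -0.3797  0.0456] 0.0012 top@z [ 0.6171 -0.3803] side@z [ 0.6163 -0.3793]
backB [ 0.5179 -0.3756  0.0463] 0.0012 top@z [ 0.5186 -0.3764] side@z [ 0.5181 -0.3749]
flareA [ 0.6295 -0.1931  0.0465] 0.0013 top@z [ 0.6304 -0.1937] side@z [ 0.6299 -0.192 ]
flareB [ 0.5131 -0.1876  0.0453] 0.0058 top@z [ 0.5106 -0.1861] side@z [ 0.5162 -0.1885]
jumper [0.5116 0.3911 0.0474] 0.002 top@z [0.5111 0.3922] side@z [0.514 0.394]
hs [ 0.7621 -0.0877  0.0587] 0.0019 top@z [ 0.7644 -0.088 ] side@z [ 0.7713 -0.0815]
425 [(163, np.uint8(14), np.uint8(175), np.uint8(143)), (164, np.uint8(14), np.uint8(152), np.uint8(143)), (165, np.uint8(13), np.uint8(111), np.uint8(152)), (166, np.uint8(12), np.uint8(72), np.uint8(164)), (167, np.uint8(9), np.uint8(29), np.uint8(173)), (168, np.uint8(173), np.uint8(6), np.uint8(161)), (169, np.uint8(135), np.uint8(4), 
[... 3011 characters left out ...]
02, np.uint8(15), np.uint8(175), np.uint8(137)), (203, np.uint8(14), np.uint8(175), np.uint8(140)), (204, np.uint8(14), np.uint8(162), np.uint8(148)), (205, np.uint8(13), np.uint8(113), np.uint8(156)), (206, np.uint8(10), np.uint8(51), np.uint8(165)), (207, np.uint8(5), np.uint8(21), np.uint8(157)), (208, np.uint8(0), np.uint8(15), np.uint8(117)), (209, np.uint8(8), np.uint8(15), np.uint8(66)), (210, np.uint8(10), np.uint8(87), np.uint8(53)), (211, np.uint8(13), np.uint8(161), np.uint8(87)), (212, np.uint8(15), np.uint8(176), np.uint8(132)), (213, np.uint8(15), np.uint8(178), np.uint8(156)), (214, np.uint8(15), np.uint8(175), np.uint8(163)), (215, np.uint8(15), np.uint8(176), np.uint8(159))]
```

Heights agree with the text: tops at about 87 mm, walls at 46 mm, jar at 73 mm. I read the heat sink's pixel poorly, but it is well clear of the path. The jar stands right on the straight line to the mouth, so the core has to go round its far side and the spacer round its near side. Next I refine the lane axis and plan the rows.

```bash
python3 - <<'E'
from h import *
for u,a,b in((425,167.5,205.5),(470,169.4,206.8)):
    A=onz('top',u,a,.045)[:2];B=onz('top',u,b,.045)[:2]; print(u,A.round(4),B.round(4),((A+B)/2).round(4),np.linalg.norm(A-B).round(4))
for u,v in((181,284),(228,287),(276,281)): print('yellow',onz('top',u,v,.085)[:2].round(3))
for u,v in((177,209),):print('jumper',onz('top',u,v,.045)[:2].round(3))
E
cat > plan.py <<'E'
import sys
from h import *
# unit tool offset D behind part centre; pts = list of part centres, heading angle th (0=-y, + toward +x)
def pose(c,th,D):
    d=np.array([np.sin(th),-np.cos(th)]); return np.array(c)-D*d, th   # tool xy, yaw (jaw along (cos th, sin th))
def yaw():
    x=R.from_quat(ctrl.read_state()['ee_rot']).apply([1,0,0]); return np.arctan2(x[1],x[0])
E
python3 -c "
from plan import *
print(yaw())
"
```

```text
425 [ 0.6209 -0.2322] [ 0.5235 -0.2285] [ 0.5722 -0.2304] 0.0975
470 [ 0.6158 -0.3453] [ 0.5201 -0.3402] [ 0.5679 -0.3428] 0.0958
yellow [0.33  0.361]
yellow [0.323 0.25 ]
yellow [0.337 0.137]
jumper [0.515 0.391]
1.2840195805960317
```

Call:
move_arm(deltas=[{"translation":[0.06,-0.02,0],"yaw":-0.14},{"translation":[0.12,-0.04,0],"yaw":-0.28},{"translation":[0.18,-0.06,0],"yaw":-0.42},{"translation":[0.24,-0.08,0],"yaw":-0.56},{"translation":[0.3,-0.1,0],"yaw":-0.7},{"translation":[0.36,-0.12,0],"yaw":-0.84},{"translation":[0.42,-0.14,0],"yaw":-0.98},{"translation":[0.471,-0.163,0],"yaw":-1.104}], hand=0.4)

```text
clock: 1.1
position: [0.614, 0.3158, 0.1926]
ee_rot: [0.996, 0.088, -0.0, 0.0]
ft_force: [1.7, 1.0, 0.7]
width: 0.0341
```

Call:
move_arm(deltas=[{"translation":[0,0,0],"yaw":0},{"translation":[0,0,-0.03],"yaw":0},{"translation":[0,0,-0.06],"yaw":0}])

```text
clock: 1.48
position: [0.6118, 0.317, 0.1328]
ee_rot: [0.996, 0.09, -0.0, -0.0]
ft_force: [0.4, -0.0, -0.0]
width: 0.0338
```

Run:
```python
from plan import *
s=ctrl.read_state(); print(s['clock'],s['position'],yaw(),s['ft_force'],s['width'])
for n in('wrist','top'): cv2.imwrite(f'pics/{n}1.png',ctrl.get_image(n))
```

```text
1.475 [0.61178178 0.31696671 0.13276301] 0.18101831611613786 [ 0.36020634 -0.04533348 -0.01188519] 0.03382449678505999
```

View pics/wrist1.png

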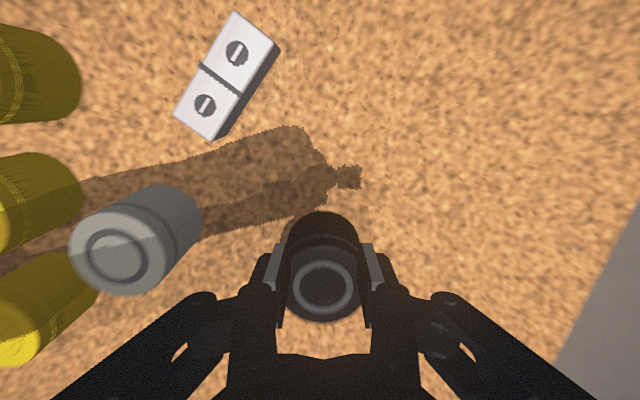

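View pics/top1.png

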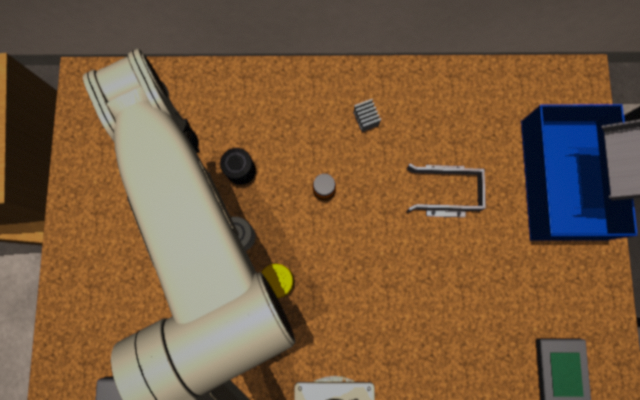

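The wrist view shows the core's ringed top at (322,285), centred between the fingers, with the jumper at (228,75) clear of the tool. I lower behind the core now.

Call:
move_arm(deltas=[{"translation":[0,0,-0.04],"yaw":0},{"translation":[0,0,-0.08],"yaw":0},{"translation":[0,0,-0.1],"yaw":0},{"translation":[0,0,-0.111],"yaw":0},{"translation":[0,0,-0.111],"yaw":0}])

```text
clock: 2.2
position: [0.6122, 0.317, 0.0229]
ee_rot: [0.996, 0.09, -0.0, 0.0]
ft_force: [-0.4, 0.1, 0.4]
width: 0.0339
```

Call:
move_arm(deltas=[{"translation":[0.0015,-0.008,0],"yaw":0},{"translation":[0.003,-0.016,0],"yaw":0},{"translation":[0.004,-0.022,0],"yaw":0},{"translation":[0.005,-0.028,0],"yaw":0},{"translation":[0.0065,-0.036,0],"yaw":0},{"translation":[0.0065,-0.036,0],"yaw":0}])

```text
clock: 2.95
position: [0.6188, 0.282, 0.0234]
ee_rot: [0.996, 0.09, 0.0, -0.002]
ft_force: [-1.4, 5.5, 2.5]
width: 0.0342
```

Run:
```python
from plan import *
s=ctrl.read_state(); print(s['clock'],s['position'],yaw(),s['ft_force'],s['width'],ctrl.camera_params('wrist'))
for n in('wrist','top'): cv2.imwrite(f'pics/{n}2.png',ctrl.get_image(n))
```

```text
2.95 [0.61884909 0.28199985 0.02339336] 0.18043633863910016 [-1.42405077  5.54116392  2.51255675] 0.03419399313407616 {'fx': 311.0105690099516, 'fy': 311.0105690099516, 'cx': 323.14559215126235, 'cy': 197.24695053133138, 'position': array([0.60373386, 0.35880752, 0.20407643]), 'attitude': array([0.98405128, 0.08886645, 0.01431863, 0.15343017])}
```

View pics/wrist2.png

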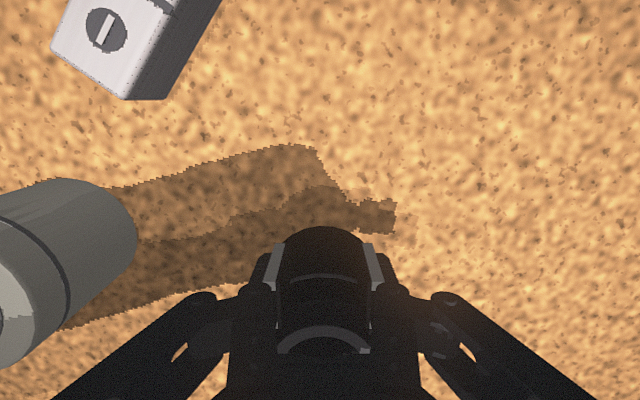

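View pics/top2.png

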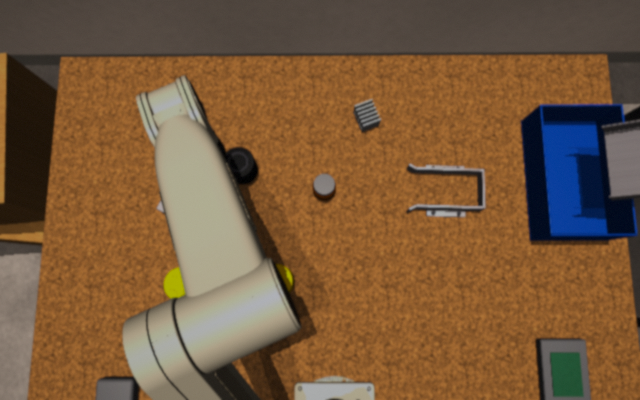

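The core sits nested between the two fingertips, pushing force is 5.5 N, and the top view shows it near (241,164), having moved about 9 mm. Next I compute the row list along the planned path.

```bash
cat >> plan.py <<'E'
def rows(wp,step,D,start=None):
    # wp: (x,y,th) interpolated; prints cumulative from first, in calls of 8
    P=[]
    for a,b in zip(wp[:-1],wp[1:]):
        n=max(1,int(np.ceil(np.hypot(b[0]-a[0],b[1]-a[1])/step)),int(np.ceil(abs(b[2]-a[2])/.1)))
        for i in range(1,n+1): P.append(np.array(a)+(np.array(b)-a)*i/n)
    T=[np.r_[pose(p[:2],p[2],D)[0],p[2]] for p in P]
    base=np.array(start) if start is not None else np.r_[pose(wp[0][:2],wp[0][2],D)[0],wp[0][2]]
    for k in range(0,len(T),8):
        print('[' + ', '.join('{"translation": [%.3f, %.3f, 0], "yaw": %.2f}'%tuple(t-base) for t in T[k:k+8])+']', 'end part',P[min(k+7,len(P)-1)].round(3),'tool',T[min(k+7,len(T)-1)].round(3))
        base=T[min(k+7,len(T)-1)].round(3)
E
python3 - <<'E'
from plan import *
rows([(.6276,.2338,.18),(.657,.075,.18),(.66,.03,0.0),(.659,.005,-.3),(.647,-.015,-.65),(.587,-.094,-.65),(.576,-.115,-.35),(.5745,-.15,-.035)],.014,.049,start=[.6187,.281,.18])
E
```

```text
[{"translation": [0.003, -0.012, 0], "yaw": 0.00}, {"translation": [0.005, -0.025, 0], "yaw": 0.00}, {"translation": [0.007, -0.039, 0], "yaw": 0.00}, {"translation": [0.010, -0.052, 0], "yaw": 0.00}, {"translation": [0.012, -0.065, 0], "yaw": 0.00}, {"translation": [0.015, -0.078, 0], "yaw": 0.00}, {"translation": [0.017, -0.092, 0], "yaw": 0.00}, {"translation": [0.020, -0.105, 0], "yaw": 0.00}] end part [0.647 0.128 0.18 ] tool [0.638 0.176 0.18 ]
[{"translation": [0.003, -0.013, 0], "yaw": 0.00}, {"translation": [0.005, -0.026, 0], "yaw": 0.00}, {"translation": [0.008, -0.040, 0], "yaw": 0.00}, {"translation": [0.010, -0.053, 0], "yaw": 0.00}, {"translation": [0.013, -0.064, 0], "yaw": -0.04}, {"translation": [0.016, -0.075, 0], "yaw": -0.09}, {"translation": [0.019, -0.086, 0], "yaw": -0.14}, {"translation": [0.022, -0.097, 0], "yaw": -0.18}] end part [0.66 0.03 0.  ] tool [0.66  0.079 0.   ]
[{"translation": [0.005, -0.009, 0], "yaw": -0.10}, {"translation": [0.009, -0.018, 0], "yaw": -0.20}, {"translation": [0.013, -0.027, 0], "yaw": -0.30}, {"translation": [0.015, -0.034, 0],
[... 466 characters left out ...]
 0], "yaw": 0.00}, {"translation": [-0.037, -0.049, 0], "yaw": 0.00}, {"translation": [-0.045, -0.059, 0], "yaw": 0.00}, {"translation": [-0.052, -0.069, 0], "yaw": 0.00}, {"translation": [-0.058, -0.072, 0], "yaw": 0.08}] end part [ 0.584 -0.099 -0.575] tool [ 0.611 -0.058 -0.575]
[{"translation": [-0.006, -0.003, 0], "yaw": 0.07}, {"translation": [-0.012, -0.007, 0], "yaw": 0.15}, {"translation": [-0.018, -0.011, 0], "yaw": 0.22}, {"translation": [-0.022, -0.019, 0], "yaw": 0.30}, {"translation": [-0.026, -0.026, 0], "yaw": 0.38}, {"translation": [-0.031, -0.035, 0], "yaw": 0.46}, {"translation": [-0.035, -0.043, 0], "yaw": 0.54}] end part [ 0.574 -0.15  -0.035] tool [ 0.576 -0.101 -0.035]
```

Call:
move_arm(deltas=[{"translation":[0.003,-0.012,0],"yaw":0},{"translation":[0.005,-0.025,0],"yaw":0},{"translation":[0.007,-0.039,0],"yaw":0},{"translation":[0.01,-0.052,0],"yaw":0},{"translation":[0.012,-0.065,0],"yaw":0},{"translation":[0.015,-0.078,0],"yaw":0},{"translation":[0.017,-0.092,0],"yaw":0},{"translation":[0.02,-0.105,0],"yaw":0}])

```text
clock: 4.05
position: [0.6396, 0.1783, 0.024]
ee_rot: [0.996, 0.091, 0.001, -0.003]
ft_force: [-1.5, 6.8, 4.1]
width: 0.0342
```

Run:
```python
from plan import *
s=ctrl.read_state(); print(s['clock'],s['position'],yaw(),s['ft_force'],s['width'])
a=ctrl.get_image('top');b=ctrl.get_image('side')
cv2.imwrite('pics/d3.png',cv2.resize(np.hstack([a[80:280,130:430],b[100:300,200:500]]),(798,266)))
cv2.imwrite('pics/w3.png',cv2.resize(ctrl.get_image('wrist'),(480,300)))
cv2.imwrite('pics/top3.png',a)
```

```text
4.05 [0.63959548 0.17832097 0.02400546] 0.18213813995546033 [-1.50214765  6.84937562  4.09819661] 0.03422717684116223
```

View pics/d3.png

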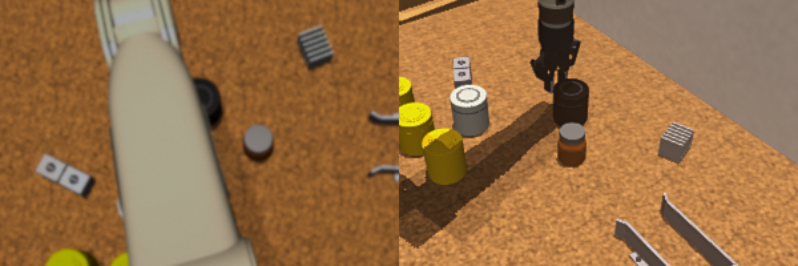

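View pics/w3.png

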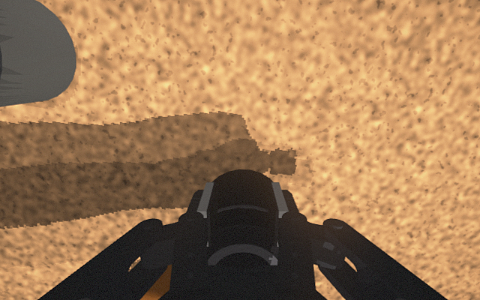

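The core stands upright and nested, with its top ring at about (332,167) in the side view. Next I compute its position.

```bash
python3 -c "
from h import *
print(onz('side',331.6,166.9,.0865), onz('side',302+.0,.0+151.0,.0865))
b=ctrl.get_image('side');cv2.imwrite('pics/s3.png',cv2.resize(b[140:220,290:390],None,fx=6,fy=6,interpolation=cv2.INTER_CUBIC))"
```

```text
[0.65303355 0.12299033 0.0865    ] [0.62770457 0.24066458 0.0865    ]
```

View pics/s3.png

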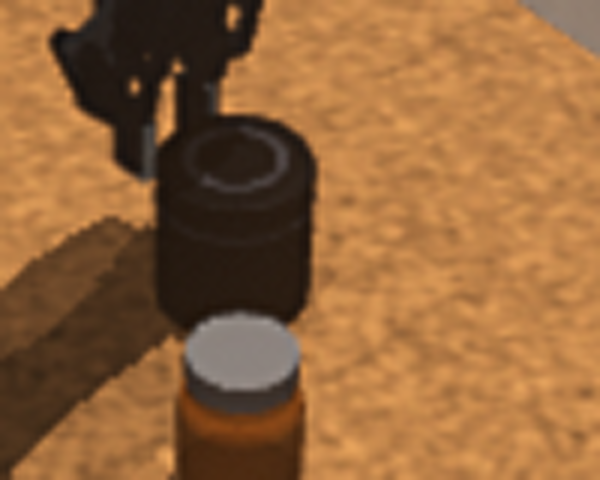

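Upright and as predicted: tool geometry gives (0.648, 0.130), the side view about (0.65, 0.125). I carry on.

Call:
move_arm(deltas=[{"translation":[0.003,-0.013,0],"yaw":0},{"translation":[0.005,-0.026,0],"yaw":0},{"translation":[0.008,-0.04,0],"yaw":0},{"translation":[0.01,-0.053,0],"yaw":0},{"translation":[0.013,-0.064,0],"yaw":-0.04},{"translation":[0.016,-0.075,0],"yaw":-0.09},{"translation":[0.019,-0.086,0],"yaw":-0.14},{"translation":[0.022,-0.097,0],"yaw":-0.18}])

```text
clock: 5.25
position: [0.6619, 0.0811, 0.0235]
ee_rot: [1.0, 0.0, 0.001, -0.002]
ft_force: [0.2, 7.6, 4.8]
width: 0.0341
```

```bash
cat > look.py <<'E'
import sys
from plan import *
s=ctrl.read_state(); print(round(s['clock'],2),s['position'].round(4),round(yaw(),3),s['ft_force'].round(1),round(s['width'],4))
k=sys.argv[1]; a=ctrl.get_image('top');b=ctrl.get_image('side')
cv2.imwrite(f'pics/T{k}.png',a);cv2.imwrite(f'pics/S{k}.png',b)
x0,y0,x1,y1=map(int,sys.argv[2:6]); X0,Y0,X1,Y1=map(int,sys.argv[6:10])
A=cv2.resize(a[y0:y1,x0:x1],(400,int(400*(y1-y0)/(x1-x0))),interpolation=cv2.INTER_CUBIC);B=cv2.resize(b[Y0:Y1,X0:X1],(400,int(400*(Y1-Y0)/(X1-X0))),interpolation=cv2.INTER_CUBIC)
h=max(len(A),len(B)); pad=lambda I:cv2.copyMakeBorder(I,0,h-len(I),0,0,cv2.BORDER_CONSTANT)
cv2.imwrite(f'pics/L{k}.png',np.hstack([pad(A),pad(B)]))
E
python3 look.py 4 200 80 500 280 270 130 470 330
```

```text
5.25 [0.6619 0.0811 0.0235] 0.001 [0.2 7.6 4.8] 0.0341
```

View pics/L4.png

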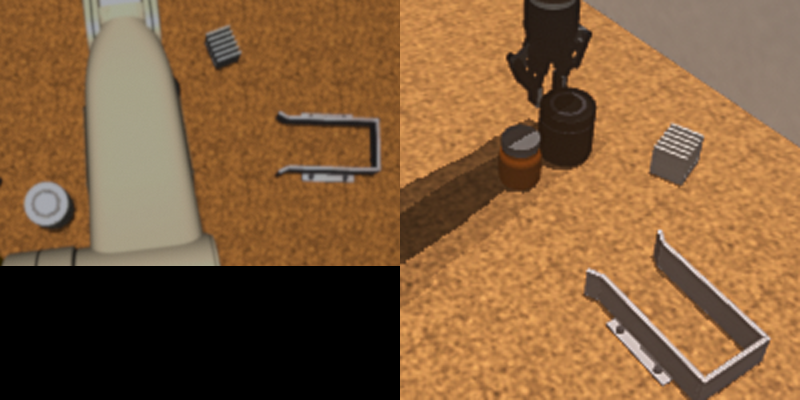

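The core is upright at side pixel (354,181), beside the jar, and the jar is unmoved at (330,200).

Call:
move_arm(deltas=[{"translation":[0.005,-0.009,0],"yaw":-0.1},{"translation":[0.009,-0.018,0],"yaw":-0.2},{"translation":[0.013,-0.027,0],"yaw":-0.3},{"translation":[0.015,-0.034,0],"yaw":-0.39},{"translation":[0.015,-0.04,0],"yaw":-0.47},{"translation":[0.016,-0.048,0],"yaw":-0.56},{"translation":[0.017,-0.055,0],"yaw":-0.65},{"translation":[0.009,-0.065,0],"yaw":-0.65}])

```text
clock: 6.35
position: [0.6741, 0.0147, 0.0243]
ee_rot: [0.948, -0.319, 0.004, -0.002]
ft_force: [4.7, 6.5, 4.5]
width: 0.0341
```

```bash
python3 look.py 5 200 80 500 280 270 130 470 330; python3 -c "
from h import *
print(onz('side',354.3,180.8,.0865))"
```

```text
6.35 [0.6741 0.0147 0.0243] -0.648 [4.7 6.5 4.5] 0.0341
[0.66598927 0.034101   0.0865    ]
```

View pics/L5.png

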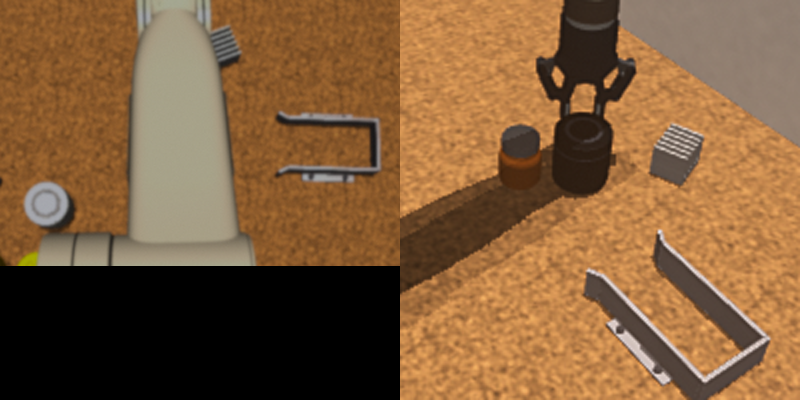

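The core is nested and upright at side pixel (363,193). The jar and heat sink have not moved.

Call:
move_arm(deltas=[{"translation":[-0.007,-0.01,0],"yaw":0},{"translation":[-0.015,-0.02,0],"yaw":0},{"translation":[-0.022,-0.029,0],"yaw":0},{"translation":[-0.03,-0.039,0],"yaw":0},{"translation":[-0.037,-0.049,0],"yaw":0},{"translation":[-0.045,-0.059,0],"yaw":0},{"translation":[-0.052,-0.069,0],"yaw":0},{"translation":[-0.052,-0.069,0],"yaw":0}])

```text
clock: 7.45
position: [0.6185, -0.0553, 0.0229]
ee_rot: [0.948, -0.319, 0.001, -0.0]
ft_force: [3.5, 3.8, 3.0]
width: 0.034
```

```bash
python3 look.py 6 200 80 500 280 290 150 470 330; python3 -c "
from h import *
print(onz('side',363,193.5,.0865))"
```

```text
7.45 [ 0.6185 -0.0553  0.0229] -0.65 [3.5 3.8 3. ] 0.034
[ 0.6502982  -0.02219788  0.0865    ]
```

View pics/L6.png

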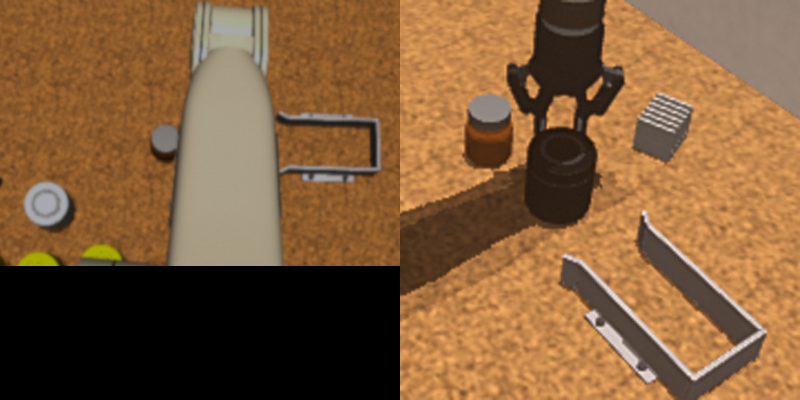

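Run:
```python
from plan import *
print(onz('side',362.9,217.95,.0865))
rows([(.5885,-.0945,-.65),(.579,-.108,-.5),(.5755,-.125,-.2),(.5745,-.145,-.035)],.012,.049,start=[.618,-.0555,-.65])
```

```text
[ 0.58812191 -0.09527241  0.0865    ]
[{"translation": [-0.008, -0.005, 0], "yaw": 0.08}, {"translation": [-0.016, -0.009, 0], "yaw": 0.15}, {"translation": [-0.021, -0.013, 0], "yaw": 0.25}, {"translation": [-0.027, -0.017, 0], "yaw": 0.35}, {"translation": [-0.033, -0.021, 0], "yaw": 0.45}, {"translation": [-0.037, -0.031, 0], "yaw": 0.53}, {"translation": [-0.042, -0.041, 0], "yaw": 0.61}] end part [ 0.574 -0.145 -0.035] tool [ 0.576 -0.096 -0.035]
```

Tool geometry gives (0.589, -0.094) and the side view (0.588, -0.095), so they agree.

Call:
move_arm(deltas=[{"translation":[-0.008,-0.005,0],"yaw":0.08},{"translation":[-0.016,-0.009,0],"yaw":0.15},{"translation":[-0.021,-0.013,0],"yaw":0.25},{"translation":[-0.027,-0.017,0],"yaw":0.35},{"translation":[-0.033,-0.021,0],"yaw":0.45},{"translation":[-0.037,-0.031,0],"yaw":0.53},{"translation":[-0.042,-0.041,0],"yaw":0.615},{"translation":[-0.042,-0.041,0],"yaw":0.615}])

```text
clock: 8.55
position: [0.5732, -0.0953, 0.0218]
ee_rot: [1.0, -0.017, -0.003, -0.001]
ft_force: [-1.4, 3.9, 4.2]
width: 0.0338
```

```bash
python3 look.py 7 300 120 500 240 310 190 470 340
```

```text
8.55 [ 0.5732 -0.0953  0.0218] -0.034 [-1.4  3.9  4.2] 0.0338
```

View pics/L7.png

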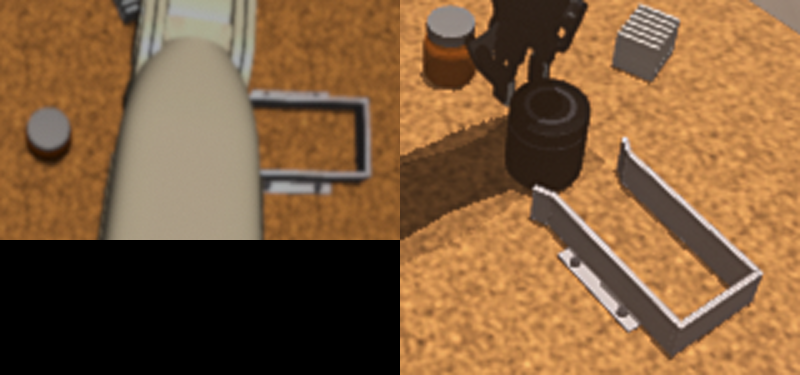

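Run:
```python
from plan import *
print(onz('side',369.2,230.8,.0865))
```

```text
[ 0.57125844 -0.13909311  0.0865    ]
```

Call:
move_arm(deltas=[{"translation":[0.001,-0.012,0],"yaw":0},{"translation":[0.001,-0.024,0],"yaw":0},{"translation":[0.001,-0.036,0],"yaw":0},{"translation":[0.001,-0.048,0],"yaw":0},{"translation":[0.001,-0.048,0],"yaw":0}])

```text
clock: 9.28
position: [0.5758, -0.1442, 0.0216]
ee_rot: [1.0, -0.018, -0.001, -0.0]
ft_force: [0.8, 2.7, -0.1]
width: 0.0341
```

```bash
python3 look.py 8 300 120 500 240 310 190 470 340
```

```text
9.28 [ 0.5758 -0.1442  0.0216] -0.035 [ 0.8  2.7 -0.1] 0.0341
```

View pics/L8.png

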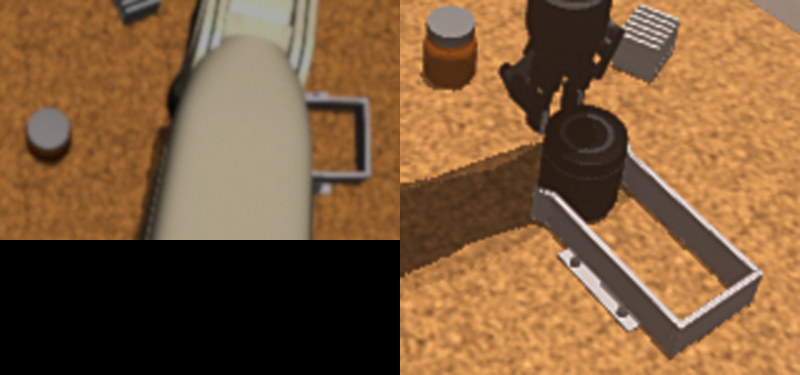

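The core is in the mouth at L8 (585,133), clear of both flares, with a low force. I push on down the lane.

Call:
move_arm(deltas=[{"translation":[-0.001,-0.012,0],"yaw":0},{"translation":[-0.002,-0.024,0],"yaw":0},{"translation":[-0.002,-0.036,0],"yaw":0},{"translation":[-0.003,-0.048,0],"yaw":0},{"translation":[-0.003,-0.06,0],"yaw":0},{"translation":[-0.004,-0.072,0],"yaw":0},{"translation":[-0.004,-0.084,0],"yaw":0},{"translation":[-0.004,-0.094,0],"yaw":0}])

```text
clock: 10.38
position: [0.5724, -0.2366, 0.0223]
ee_rot: [1.0, -0.017, -0.001, -0.002]
ft_force: [-0.3, 6.9, 5.1]
width: 0.0344
```

```bash
python3 look.py 9 300 120 500 240 310 190 470 340
```

```text
10.38 [ 0.5724 -0.2366  0.0223] -0.034 [-0.3  6.9  5.1] 0.0344
```

View pics/L9.png

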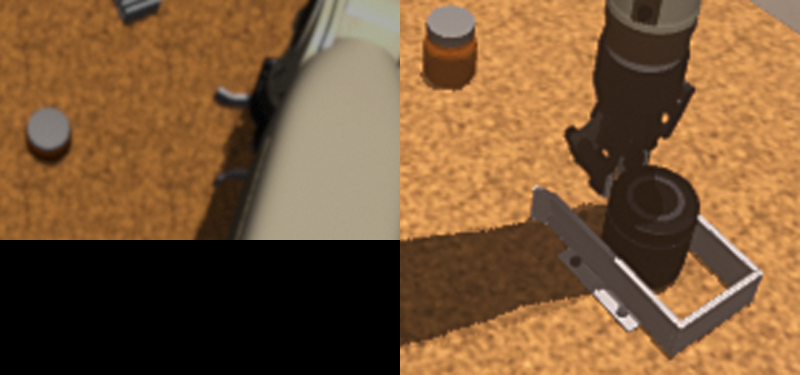

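Call:
move_arm(deltas=[{"translation":[0,-0.01,0],"yaw":0},{"translation":[-0.001,-0.02,0],"yaw":0},{"translation":[-0.001,-0.029,0],"yaw":0},{"translation":[-0.001,-0.035,0],"yaw":0},{"translation":[-0.001,-0.039,0],"yaw":0}])

```text
clock: 11.1
position: [0.5715, -0.2755, 0.0223]
ee_rot: [1.0, -0.017, -0.001, -0.001]
ft_force: [-0.3, 7.6, 3.6]
width: 0.0344
```

Call:
move_arm(deltas=[{"translation":[0,-0.002,0],"yaw":0},{"translation":[0,-0.004,0],"yaw":0}])

```text
clock: 11.35
position: [0.5714, -0.2792, 0.0223]
ee_rot: [1.0, -0.017, -0.001, -0.002]
ft_force: [-0.0, 8.2, 3.5]
width: 0.0341
```

Call:
move_arm(deltas=[{"translation":[0,-0.0015,0],"yaw":0},{"translation":[0,-0.003,0],"yaw":0}])

```text
clock: 11.6
position: [0.5714, -0.2821, 0.0223]
ee_rot: [1.0, -0.017, -0.001, -0.002]
ft_force: [-0.2, 6.9, 4.4]
width: 0.0344
```

Call:
move_arm(deltas=[{"translation":[0,-0.002,0],"yaw":0},{"translation":[0,-0.003,0],"yaw":0}])

```text
clock: 11.85
position: [0.5715, -0.2852, 0.0223]
ee_rot: [1.0, -0.017, -0.001, -0.001]
ft_force: [-0.6, 7.3, 4.5]
width: 0.0342
```

Call:
move_arm(deltas=[{"translation":[0,-0.001,0],"yaw":0},{"translation":[0,-0.002,0],"yaw":0}])

```text
clock: 12.1
position: [0.5714, -0.2871, 0.0223]
ee_rot: [1.0, -0.017, -0.001, -0.002]
ft_force: [-0.4, 7.9, 4.7]
width: 0.0341
```

```bash
python3 look.py 10 300 120 500 240 350 220 470 340
```

```text
12.1 [ 0.5714 -0.2871  0.0223] -0.033 [-0.4  7.9  4.7] 0.0341
```

View pics/L10.png

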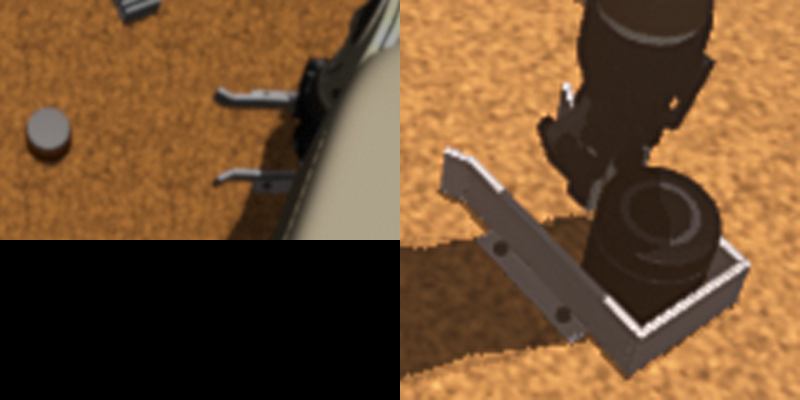

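Run:
```python
from plan import *
print(onz('side',428.6,283.4,.0865))
```

```text
[ 0.57174094 -0.33459461  0.0865    ]
```

Call:
move_arm(deltas=[{"translation":[0,-0.001,0],"yaw":0},{"translation":[0,-0.002,0],"yaw":0}])

```text
clock: 12.45
position: [0.5715, -0.2877, 0.0225]
ee_rot: [1.0, -0.016, -0.001, -0.003]
ft_force: [-0.4, 12.2, 6.7]
width: 0.0341
```

Call:
move_arm(deltas=[{"translation":[0,-0.001,0],"yaw":0},{"translation":[0,-0.001,0],"yaw":0}])

```text
clock: 12.7
position: [0.5715, -0.2876, 0.0225]
ee_rot: [1.0, -0.016, -0.001, -0.004]
ft_force: [-1.4, 12.7, 7.5]
width: 0.034
```

Movement stopped at y = -0.2877 while the force rose to 12.7 N, so the core has met the back wall. I back straight out and lift, then check.

Call:
move_arm(deltas=[{"translation":[0,0.015,0],"yaw":0},{"translation":[0.001,0.04,0],"yaw":0},{"translation":[0.001,0.045,0.04],"yaw":0},{"translation":[0.0,0.06,0.09],"yaw":0},{"translation":[-0.02,0.12,0.13],"yaw":0},{"translation":[-0.05,0.18,0.13],"yaw":0},{"translation":[-0.08,0.24,0.13],"yaw":0},{"translation":[-0.1,0.3,0.13],"yaw":0}])

```text
clock: 13.7
position: [0.4774, -0.0097, 0.1524]
ee_rot: [1.0, -0.018, 0.0, 0.001]
ft_force: [0.6, 1.0, -0.5]
width: 0.0341
```

```bash
python3 look.py 11 300 120 500 240 350 220 470 340
```

```text
13.7 [ 0.4774 -0.0097  0.1524] -0.036 [ 0.6  1.  -0.5] 0.0341
```

View pics/L11.png

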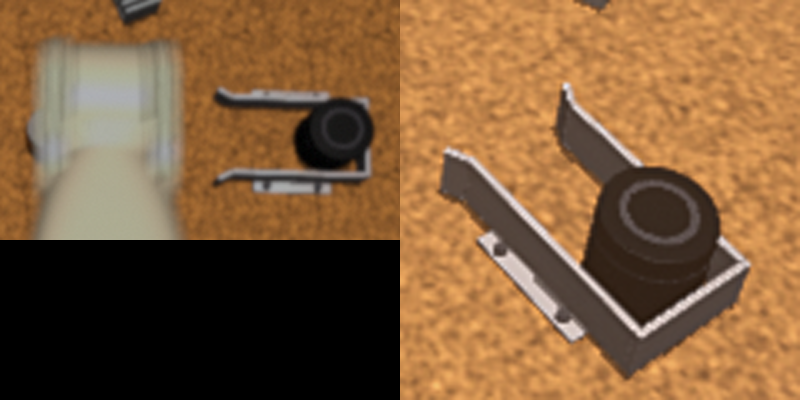

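View pics/S11.png

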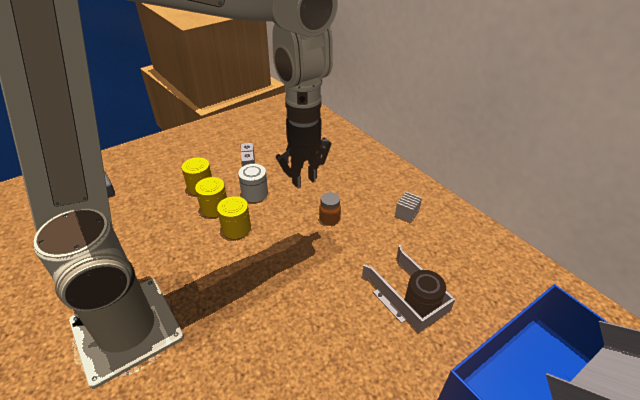

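The core stands upright at the back (top (470.5,185), side (428,283)). The jar, heat sink, jumper and spacer are where they were. I quantify the core's place and plan the spacer.

Run:
```python
from plan import *
a=((341+.5)/2-.5+300,(130+.5)/2-.5+120); b=((259.5+.5)/3.333-.5+350,(211+.5)/3.333-.5+220)
print(tri('top',a,'side',b),onz('top',*a,.085),onz('side',*b,.085))
# dock inner back wall edge from top pic
t=cv2.imread('pics/top0.png');print([(u,*cv2.cvtColor(t,cv2.COLOR_BGR2HSV)[188,u]) for u in range(474,492)][0:0])
g=cv2.cvtColor(t,cv2.COLOR_BGR2HSV)[188];print([(u,int(g[u][1]),int(g[u][2])) for u in range(472,490)])
for u in (481.5,484,486.5): print(u,onz('top',u,188,.045)[:2])
```

```text
(array([ 0.56869194, -0.33205524,  0.08714017]), np.float64(0.0030568676406648653)) [ 0.56784529 -0.33173246  0.085     ] [ 0.57175737 -0.33175343  0.085     ]
[]
[(472, 175, 159), (473, 177, 160), (474, 176, 159), (475, 177, 160), (476, 173, 147), (477, 158, 100), (478, 99, 49), (479, 34, 30), (480, 17, 30), (481, 18, 42), (482, 14, 93), (483, 16, 148), (484, 41, 166), (485, 99, 159), (486, 159, 148), (487, 178, 146), (488, 176, 154), (489, 175, 160)]
481.5 [ 0.56784259 -0.37151215]
484 [ 0.56783429 -0.37775698]
486.5 [ 0.56782599 -0.38400113]
```

The core's centre is at y ≈ -0.332, its front about -0.372, and the wall's inner face about -0.373, so it is home within a millimetre or so. Offset D is about 45 mm. Next: jumper clearance and the spacer rows.

Run:
```python
from plan import *
for p in((185,350),(205,300),(165,345)):
    print('jumper corner',onz('top',(p[0]+.5)/4-.5+150,(p[1]+.5)/4-.5+140,.02)[:2].round(3))
D=.045
print('pre',pose((.4525,.2385),.11,.062),ctrl.read_state()['position'])
s=pose((.4525,.2385),.11,.062)[0]
print(s-np.array([.4715,.0127-.0]))
rows([(.4525,.2385,.11),(.473,.06,.11),(.478,.01,.3),(.492,-.015,.75),(.548,-.075,.75),(.566,-.1,.5),(.574,-.125,.15),(.5745,-.15,-.035)],.014,D,start=[*s.round(3),.11])
```

```text
jumper corner [0.473 0.348]
jumper corner [0.505 0.337]
jumper corner [0.476 0.361]
pre (array([0.44569375, 0.30012528]), 0.11) [ 0.47579809 -0.00653207  0.15236339]
[-0.02580625  0.28742528]
[{"translation": [0.003, -0.031, 0], "yaw": 0.00}, {"translation": [0.005, -0.044, 0], "yaw": 0.00}, {"translation": [0.006, -0.058, 0], "yaw": 0.00}, {"translation": [0.008, -0.072, 0], "yaw": 0.00}, {"translation": [0.009, -0.085, 0], "yaw": 0.00}, {"translation": [0.011, -0.099, 0], "yaw": 0.00}, {"translation": [0.013, -0.113, 0], "yaw": 0.00}, {"translation": [0.014, -0.127, 0], "yaw": 0.00}] end part [0.465 0.129 0.11 ] tool [0.46  0.173 0.11 ]
[{"translation": [0.002, -0.013, 0], "yaw": 0.00}, {"translation": [0.003, -0.027, 0], "yaw": 0.00}, {"translation": [0.005, -0.041, 0], "yaw": 0.00}, {"translation": [0.006, -0.055, 0], "yaw": 0.00}, {"translation": [0.008, -0.068, 0], "yaw": 0.00}, {"translation": [0.007, -0.081, 0], "yaw": 0.05}, {"translation": [0.006, -0.094, 0], "yaw": 0.10}, {"translation": [0.006, -0.107, 0], "yaw": 0.14}] end part [0.477 0.022 0.252] tool [0.466 0.066 0.252
[... 549 characters left out ...]
0, 0], "yaw": 0.00}, {"translation": [0.028, -0.030, 0], "yaw": 0.00}, {"translation": [0.037, -0.040, 0], "yaw": 0.00}, {"translation": [0.046, -0.046, 0], "yaw": -0.08}, {"translation": [0.055, -0.052, 0], "yaw": -0.17}, {"translation": [0.064, -0.059, 0], "yaw": -0.25}, {"translation": [0.070, -0.063, 0], "yaw": -0.34}] end part [ 0.568 -0.106  0.412] tool [ 0.55  -0.065  0.412]
[{"translation": [0.006, -0.005, 0], "yaw": -0.09}, {"translation": [0.011, -0.010, 0], "yaw": -0.17}, {"translation": [0.017, -0.016, 0], "yaw": -0.26}, {"translation": [0.022, -0.028, 0], "yaw": -0.35}, {"translation": [0.026, -0.040, 0], "yaw": -0.45}] end part [ 0.574 -0.15  -0.035] tool [ 0.576 -0.105 -0.035]
```

Call:
move_arm(deltas=[{"translation":[-0.005,0.055,0],"yaw":0.03},{"translation":[-0.01,0.11,0],"yaw":0.06},{"translation":[-0.015,0.165,0],"yaw":0.1},{"translation":[-0.02,0.22,0],"yaw":0.12},{"translation":[-0.025,0.27,0],"yaw":0.145},{"translation":[-0.026,0.291,0],"yaw":0.145},{"translation":[-0.026,0.291,0],"yaw":0.145}])

```text
clock: 14.68
position: [0.4528, 0.2801, 0.1519]
ee_rot: [0.998, 0.056, -0.0, 0.001]
ft_force: [-0.7, -0.3, -0.4]
width: 0.0342
```

```bash
python3 look.py 12 150 120 350 300 200 100 400 250; python3 -c "
from h import *
cv2.imwrite('pics/w12.png',cv2.resize(ctrl.get_image('wrist'),(480,300)))"
```

```text
14.68 [0.4528 0.2801 0.1519] 0.112 [-0.7 -0.3 -0.4] 0.0342
```

View pics/L12.png

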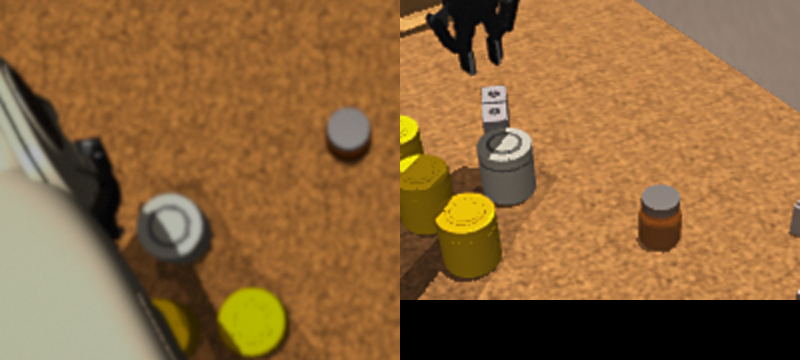

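View pics/w12.png

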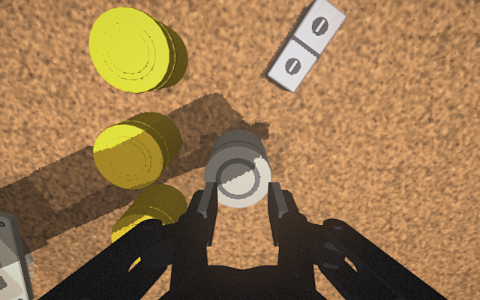

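The white spacer is centred between the fingers at (238,180) in the wrist view; the yellows are to the left and the jumper ahead, clear. I shift 7 mm and 20 mm, then lower.

Call:
move_arm(deltas=[{"translation":[-0.007,0.02,0],"yaw":0},{"translation":[-0.007,0.02,-0.01],"yaw":0},{"translation":[-0.007,0.02,-0.05],"yaw":0},{"translation":[-0.007,0.02,-0.09],"yaw":0},{"translation":[-0.007,0.02,-0.115],"yaw":0},{"translation":[-0.007,0.02,-0.129],"yaw":0},{"translation":[-0.007,0.02,-0.129],"yaw":0}])

```text
clock: 15.7
position: [0.4456, 0.2982, 0.0225]
ee_rot: [0.999, 0.054, -0.001, 0.001]
ft_force: [0.7, 0.6, 0.7]
width: 0.0345
```

Call:
move_arm(deltas=[{"translation":[0.001,-0.009,0],"yaw":0},{"translation":[0.002,-0.018,0],"yaw":0},{"translation":[0.003,-0.026,0],"yaw":0},{"translation":[0.004,-0.033,0],"yaw":0},{"translation":[0.004,-0.033,0],"yaw":0}])

```text
clock: 16.32
position: [0.4513, 0.2676, 0.0251]
ee_rot: [0.998, 0.055, 0.002, -0.002]
ft_force: [0.4, 4.6, 1.8]
width: 0.0345
```

```bash
python3 look.py 13 150 120 350 300 200 100 400 250; python3 -c "
from h import *
cv2.imwrite('pics/w13.png',cv2.resize(ctrl.get_image('wrist'),(480,300)))"
```

```text
16.32 [0.4513 0.2676 0.0251] 0.11 [0.4 4.6 1.8] 0.0345
```

View pics/L13.png

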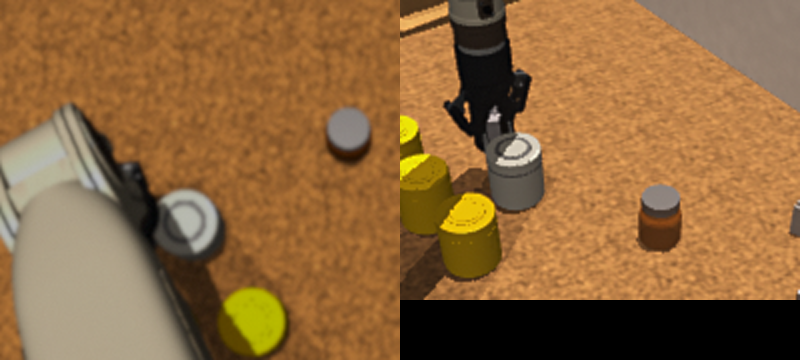

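View pics/w13.png

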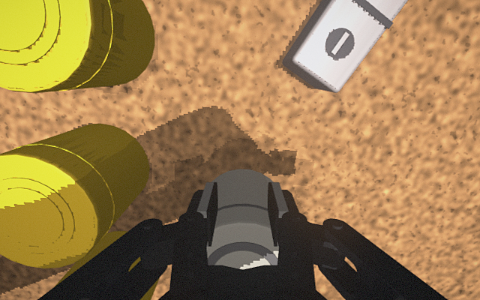

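The spacer is nested and upright, top-view ring at (243.5,231). I replan from here.

Run:
```python
from plan import *
print(onz('top',(187.5)/2-.5+150,222.5/2-.5+120,.085)[:2], onz('side',(115.5)/2-.5+200,(148.5)/2-.5+100,.085)[:2])
D=.045
rows([(.456,.222,.11),(.473,.06,.11),(.478,.01,.3),(.492,-.015,.75),(.548,-.075,.75)],.014,D,start=[.450,.267,.11])
```

```text
[0.45587068 0.21731501] [0.46029482 0.22194628]
[{"translation": [0.002, -0.014, 0], "yaw": 0.00}, {"translation": [0.004, -0.027, 0], "yaw": 0.00}, {"translation": [0.005, -0.041, 0], "yaw": 0.00}, {"translation": [0.007, -0.054, 0], "yaw": 0.00}, {"translation": [0.008, -0.068, 0], "yaw": 0.00}, {"translation": [0.010, -0.081, 0], "yaw": 0.00}, {"translation": [0.011, -0.095, 0], "yaw": 0.00}, {"translation": [0.012, -0.108, 0], "yaw": 0.00}] end part [0.467 0.114 0.11 ] tool [0.462 0.159 0.11 ]
[{"translation": [0.002, -0.014, 0], "yaw": 0.00}, {"translation": [0.003, -0.027, 0], "yaw": 0.00}, {"translation": [0.005, -0.041, 0], "yaw": 0.00}, {"translation": [0.006, -0.054, 0], "yaw": 0.00}, {"translation": [0.005, -0.067, 0], "yaw": 0.05}, {"translation": [0.004, -0.080, 0], "yaw": 0.10}, {"translation": [0.004, -0.093, 0], "yaw": 0.14}, {"translation": [0.003, -0.106, 0], "yaw": 0.19}] end part [0.478 0.01  0.3  ] tool [0.465 0.053 0.3  ]
[{"translation": [-0.001, -0.006, 0], "yaw": 0.09}, {"translation": [-0.002, -0.013, 0], "yaw": 0.18}, {"translation": [-0.003, -0.020, 0], "yaw": 0.27}, {"translation": [-0.003, -0.027, 0], "yaw": 0.36}, {"translation": [-0.004, -0.035, 0], "yaw": 0.45}, {"translation": [0.006, -0.045, 0], "yaw": 0.45}, {"translation": [0.015, -0.055, 0], "yaw": 0.45}, {"translation": [0.024, -0.065, 0], "yaw": 0.45}] end part [ 0.52  -0.045  0.75 ] tool [ 0.489 -0.012  0.75 ]
[{"translation": [0.010, -0.010, 0], "yaw": 0.00}, {"translation": [0.019, -0.020, 0], "yaw": 0.00}, {"translation": [0.028, -0.030, 0], "yaw": 0.00}] end part [ 0.548 -0.075  0.75 ] tool [ 0.517 -0.042  0.75 ]
```

Call:
move_arm(deltas=[{"translation":[0.002,-0.014,0],"yaw":0},{"translation":[0.004,-0.027,0],"yaw":0},{"translation":[0.005,-0.041,0],"yaw":0},{"translation":[0.007,-0.054,0],"yaw":0},{"translation":[0.008,-0.068,0],"yaw":0},{"translation":[0.01,-0.081,0],"yaw":0},{"translation":[0.011,-0.095,0],"yaw":0},{"translation":[0.012,-0.108,0],"yaw":0}])

```text
clock: 17.48
position: [0.4631, 0.16, 0.0246]
ee_rot: [0.998, 0.056, 0.001, -0.002]
ft_force: [-0.2, 7.2, 6.0]
width: 0.0342
```

```bash
python3 look.py 14 200 120 400 300 220 120 420 270
```

```text
17.48 [0.4631 0.16   0.0246] 0.111 [-0.2  7.2  6. ] 0.0342
```

View pics/L14.png

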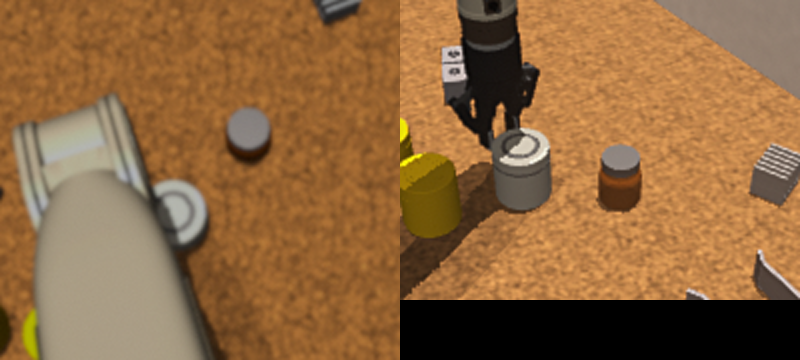

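The spacer is at top (287,225), upright, with a clear gap to the jar.

Call:
move_arm(deltas=[{"translation":[0.002,-0.014,0],"yaw":0},{"translation":[0.003,-0.027,0],"yaw":0},{"translation":[0.005,-0.041,0],"yaw":0},{"translation":[0.006,-0.054,0],"yaw":0},{"translation":[0.005,-0.067,0],"yaw":0.05},{"translation":[0.004,-0.08,0],"yaw":0.1},{"translation":[0.004,-0.093,0],"yaw":0.14},{"translation":[0.003,-0.106,0],"yaw":0.19}])

```text
clock: 18.58
position: [0.4647, 0.0542, 0.024]
ee_rot: [0.989, 0.151, 0.0, -0.002]
ft_force: [-1.6, 8.0, 6.4]
width: 0.0344
```

```bash
python3 look.py 15 200 120 400 300 270 150 430 270
```

```text
18.57 [0.4647 0.0542 0.024 ] 0.303 [-1.6  8.   6.4] 0.0344
```

View pics/L15.png

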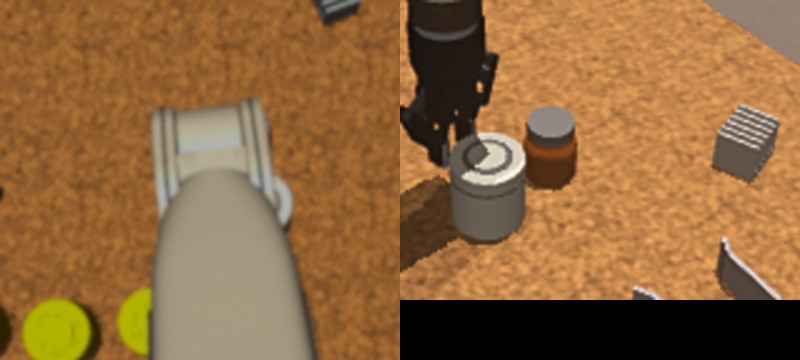

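The spacer is at side (305,212), upright; the jar's top is still at (330,200).

Call:
move_arm(deltas=[{"translation":[-0.001,-0.006,0],"yaw":0.09},{"translation":[-0.002,-0.013,0],"yaw":0.18},{"translation":[-0.003,-0.02,0],"yaw":0.27},{"translation":[-0.003,-0.027,0],"yaw":0.36},{"translation":[-0.004,-0.035,0],"yaw":0.45},{"translation":[0.006,-0.045,0],"yaw":0.45},{"translation":[0.015,-0.055,0],"yaw":0.45},{"translation":[0.015,-0.055,0],"yaw":0.45}])

```text
clock: 19.68
position: [0.4786, -0.0033, 0.0225]
ee_rot: [0.931, 0.366, -0.002, 0.0]
ft_force: [0.4, 0.3, 0.9]
width: 0.034
```

```bash
python3 look.py 16 250 120 450 300 280 160 440 280; python3 -c "
from h import *
print(onz('side',305.2,212.4,.085))"
```

```text
19.68 [ 0.4786 -0.0033  0.0225] 0.749 [0.4 0.3 0.9] 0.034
[0.48119877 0.00792737 0.085     ]
```

View pics/L16.png

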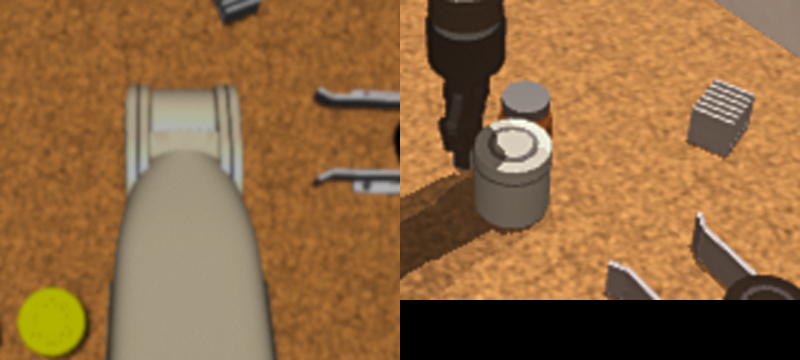

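Run:
```python
from plan import *
print(onz('side',325.2,216.8,.085))
c=pose((0,0),.75,-.045)[0]+[.4786,-.0033]; print('tool-based',c)
rows([(.509,-.036,.75),(.55,-.078,.75),(.566,-.102,.5),(.573,-.125,.15),(.5745,-.148,-.035)],.013,.045,start=[.4785,-.0025,.75])
```

```text
[ 0.51353966 -0.03517859  0.085     ]
tool-based [ 0.50927374 -0.036226  ]
[{"translation": [0.008, -0.009, 0], "yaw": 0.00}, {"translation": [0.016, -0.017, 0], "yaw": 0.00}, {"translation": [0.024, -0.026, 0], "yaw": 0.00}, {"translation": [0.033, -0.034, 0], "yaw": 0.00}, {"translation": [0.041, -0.043, 0], "yaw": 0.00}, {"translation": [0.049, -0.048, 0], "yaw": -0.08}, {"translation": [0.057, -0.054, 0], "yaw": -0.17}, {"translation": [0.066, -0.060, 0], "yaw": -0.25}] end part [ 0.566 -0.102  0.5  ] tool [ 0.544 -0.063  0.5  ]
[{"translation": [0.006, -0.004, 0], "yaw": -0.09}, {"translation": [0.011, -0.008, 0], "yaw": -0.17}, {"translation": [0.017, -0.013, 0], "yaw": -0.26}, {"translation": [0.022, -0.018, 0], "yaw": -0.35}, {"translation": [0.027, -0.029, 0], "yaw": -0.44}, {"translation": [0.032, -0.040, 0], "yaw": -0.54}] end part [ 0.574 -0.148 -0.035] tool [ 0.576 -0.103 -0.035]
```

Call:
move_arm(deltas=[{"translation":[0.008,-0.009,0],"yaw":0},{"translation":[0.016,-0.017,0],"yaw":0},{"translation":[0.024,-0.026,0],"yaw":0},{"translation":[0.033,-0.034,0],"yaw":0},{"translation":[0.041,-0.043,0],"yaw":0},{"translation":[0.048,-0.048,0],"yaw":-0.08},{"translation":[0.056,-0.054,0],"yaw":-0.17},{"translation":[0.064,-0.06,0],"yaw":-0.25}])

```text
clock: 20.78
position: [0.5442, -0.0609, 0.0235]
ee_rot: [0.969, 0.247, 0.0, -0.001]
ft_force: [-0.8, 4.6, 2.3]
width: 0.0343
```

```bash
python3 look.py 17 250 120 450 300 310 180 470 300
```

```text
20.77 [ 0.5442 -0.0609  0.0235] 0.499 [-0.8  4.6  2.3] 0.0343
```

View pics/L17.png

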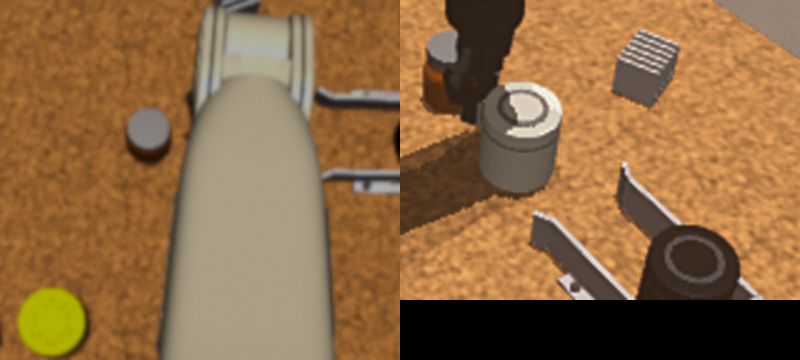

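Run:
```python
from plan import *
print(onz('side',358.6,223,.085))
rows([(.567,-.101,.5),(.573,-.125,.15),(.5745,-.148,-.035)],.013,.045,start=[.5435,-.0623,.5])
```

```text
[ 0.568575   -0.10188627  0.085     ]
[{"translation": [0.007, -0.003, 0], "yaw": -0.09}, {"translation": [0.012, -0.008, 0], "yaw": -0.17}, {"translation": [0.017, -0.013, 0], "yaw": -0.26}, {"translation": [0.023, -0.018, 0], "yaw": -0.35}, {"translation": [0.028, -0.029, 0], "yaw": -0.44}, {"translation": [0.033, -0.041, 0], "yaw": -0.54}] end part [ 0.574 -0.148 -0.035] tool [ 0.576 -0.103 -0.035]
```

Call:
move_arm(deltas=[{"translation":[0.006,-0.003,0],"yaw":-0.09},{"translation":[0.011,-0.008,0],"yaw":-0.17},{"translation":[0.016,-0.013,0],"yaw":-0.26},{"translation":[0.022,-0.018,0],"yaw":-0.35},{"translation":[0.027,-0.029,0],"yaw":-0.44},{"translation":[0.032,-0.041,0],"yaw":-0.535},{"translation":[0.032,-0.041,0],"yaw":-0.535}])

```text
clock: 21.75
position: [0.5769, -0.1037, 0.0236]
ee_rot: [1.0, -0.017, 0.001, 0.0]
ft_force: [0.9, 2.0, 0.1]
width: 0.0344
```

```bash
python3 look.py 18 300 120 500 240 310 190 470 340
```

```text
21.75 [ 0.5769 -0.1037  0.0236] -0.033 [0.9 2.  0.1] 0.0344
```

View pics/L18.png

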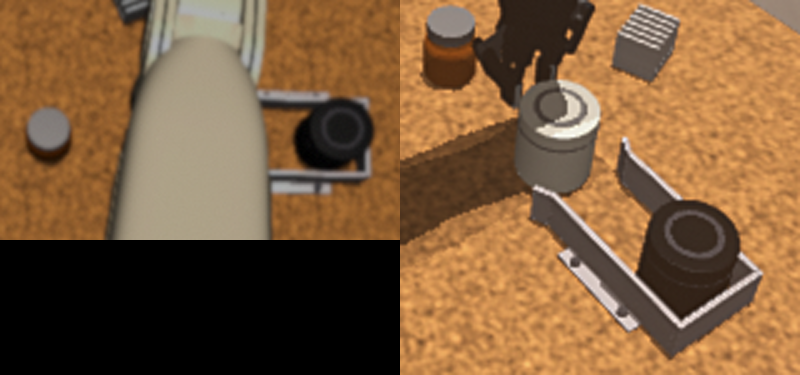

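Run:
```python
from plan import *
print(onz('side',373.4,233.1,.085))
```

```text
[ 0.57554887 -0.14997478  0.085     ]
```

Call:
move_arm(deltas=[{"translation":[-0.001,-0.012,0],"yaw":0},{"translation":[-0.002,-0.024,0],"yaw":0},{"translation":[-0.002,-0.034,0],"yaw":0},{"translation":[-0.002,-0.04,0],"yaw":0},{"translation":[-0.002,-0.04,0],"yaw":0}])

```text
clock: 22.48
position: [0.5734, -0.1434, 0.0232]
ee_rot: [1.0, -0.017, -0.001, -0.0]
ft_force: [-0.6, 3.6, 0.8]
width: 0.0341
```

```bash
python3 look.py 19 300 120 500 240 310 190 470 340
```

```text
22.48 [ 0.5734 -0.1434  0.0232] -0.035 [-0.6  3.6  0.8] 0.0341
```

View pics/L19.png

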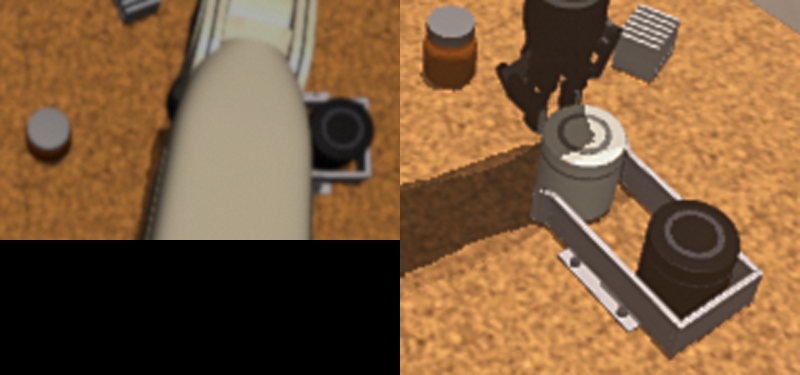

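The spacer has entered the mouth centred (L19 (583,133)), upright. Contact with the core is expected at tool y ≈ -0.208.

Call:
move_arm(deltas=[{"translation":[0,-0.012,0],"yaw":0},{"translation":[-0.001,-0.024,0],"yaw":0},{"translation":[-0.001,-0.036,0],"yaw":0},{"translation":[-0.001,-0.046,0],"yaw":0},{"translation":[-0.002,-0.054,0],"yaw":0},{"translation":[-0.002,-0.058,0],"yaw":0},{"translation":[-0.002,-0.059,0],"yaw":0}])

```text
clock: 23.45
position: [0.5719, -0.2023, 0.0234]
ee_rot: [1.0, -0.017, -0.0, -0.0]
ft_force: [-0.5, 5.1, 2.6]
width: 0.0344
```

Call:
move_arm(deltas=[{"translation":[0,-0.0015,0],"yaw":0},{"translation":[0,-0.003,0],"yaw":0}])

```text
clock: 23.7
position: [0.5719, -0.2048, 0.0234]
ee_rot: [1.0, -0.017, -0.0, -0.0]
ft_force: [0.1, 5.7, 2.9]
width: 0.0343
```

Call:
move_arm(deltas=[{"translation":[0,-0.001,0],"yaw":0},{"translation":[0,-0.002,0],"yaw":0}])

```text
clock: 23.95
position: [0.5718, -0.2066, 0.0234]
ee_rot: [1.0, -0.017, -0.0, -0.001]
ft_force: [-0.1, 6.7, 2.5]
width: 0.0339
```

Call:
move_arm(deltas=[{"translation":[0,-0.001,0],"yaw":0},{"translation":[0,-0.002,0],"yaw":0}])

```text
clock: 24.2
position: [0.5714, -0.2072, 0.0226]
ee_rot: [1.0, -0.017, -0.001, -0.002]
ft_force: [-0.6, 9.4, 1.7]
width: 0.0342
```

Call:
move_arm(deltas=[{"translation":[0,-0.001,0],"yaw":0},{"translation":[0,-0.002,0],"yaw":0},{"translation":[0,-0.002,0],"yaw":0}])

```text
clock: 24.58
position: [0.5714, -0.2072, 0.0227]
ee_rot: [1.0, -0.016, -0.001, -0.004]
ft_force: [0.9, 13.0, 1.6]
width: 0.034
```

```bash
python3 look.py 20 300 120 500 240 350 200 470 320
```

```text
24.57 [ 0.5714 -0.2072  0.0227] -0.032 [ 0.9 13.   1.6] 0.034
```

View pics/L20.png

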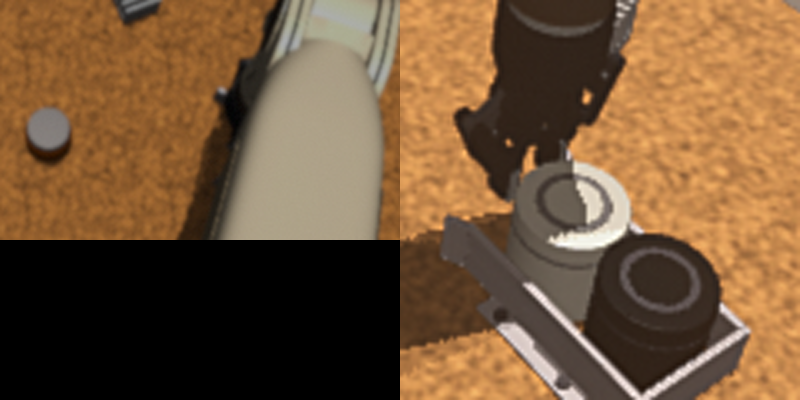

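Stopped at 13 N with no more movement: the spacer stands against the core. I back straight out, lift clear, and check.

Call:
move_arm(deltas=[{"translation":[0,0.01,0],"yaw":0},{"translation":[0,0.03,0],"yaw":0},{"translation":[0,0.045,0.02],"yaw":0},{"translation":[0,0.055,0.07],"yaw":0},{"translation":[-0.04,0.1,0.13],"yaw":0},{"translation":[-0.08,0.15,0.16],"yaw":0},{"translation":[-0.12,0.21,0.16],"yaw":0},{"translation":[-0.16,0.27,0.16],"yaw":0}])

```text
clock: 25.68
position: [0.437, 0.0219, 0.1822]
ee_rot: [1.0, -0.018, 0.002, 0.0]
ft_force: [-1.1, 1.3, 0.1]
width: 0.0338
```

```bash
python3 look.py 21 380 140 500 230 350 200 470 320
```

```text
25.68 [0.437  0.0219 0.1822] -0.036 [-1.1  1.3  0.1] 0.0338
```

View pics/L21.png

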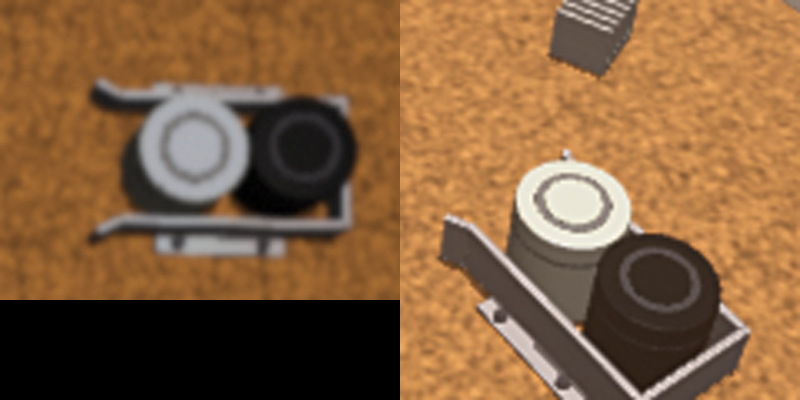

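View pics/S21.png

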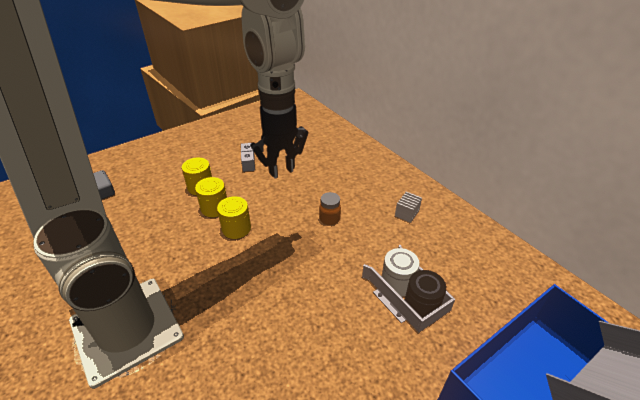

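View pics/T21.png

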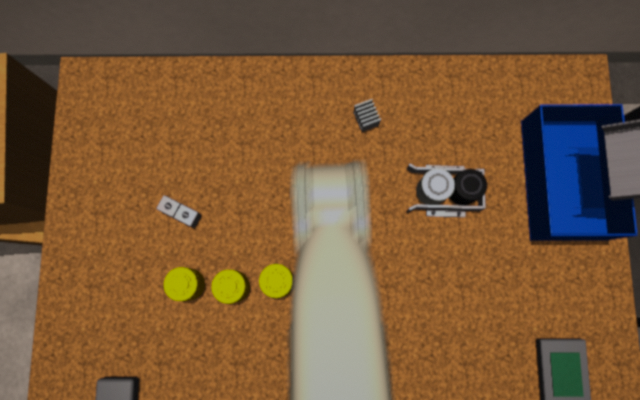

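Run:
```python
from plan import *
k=400/120
T=lambda x,y:((x+.5)/k-.5+380,(y+.5)/k-.5+140); S=lambda x,y:((x+.5)/k-.5+350,(y+.5)/k-.5+200)
A,e=tri('top',T(195,147),'side',S(173,203));B,f=tri('top',T(303,147),'side',S(260,279))
print('spacer',A.round(4),e,'core',B.round(4),f,'gap',np.linalg.norm((A-B)[:2])-.08)
print(onz('top',*T(195,147),.085)[:2],onz('top',*T(303,147),.085)[:2])
a=cv2.imread('pics/top0.png');b=cv2.imread('pics/T21.png');c=cv2.imread('pics/side0.png');d=cv2.imread('pics/S21.png')
for n,p,q,r in(('jumper',a,b,(150,190,205,235)),('hs',a,b,(350,90,390,135)),('jar side',c,d,(315,190,345,228)),('hs side',c,d,(390,185,428,225)),('jumper side',c,d,(238,140,248,158)),('yellow',a,b,(160,262,292,306))):
    x0,y0,x1,y1=r; print(n,cv2.phaseCorrelate(*[cv2.cvtColor(i[y0:y1,x0:x1],cv2.COLOR_BGR2GRAY).astype(float) for i in(p,q)])[0])
```

```text
spacer [ 0.57   -0.2537  0.0859] 0.0006141759496620124 core [ 0.5706 -0.3327  0.0854] 0.0007428738055858952 gap -0.001004149051435116
[ 0.57043658 -0.25408982] [ 0.57032487 -0.33259172]
jumper (0.0023646222764277525, 0.43016704100286063)
hs (0.10298566623002614, 0.5066210171601426)
jar side (0.00853449317250643, -0.022531892468993675)
hs side (-0.021844407206522476, 0.028138395795497928)
jumper side (0.025381835595443825, 0.0003013400319211712)
yellow (0.41336603686657725, 0.5409693518726542)
```

The spacer–core gap is zero within error, both tops are at 85–86 mm, and the bystanders have not moved: no side-view shift above 0.03 px. The roughly 0.5 px in the top view also shows on the untouched yellows. I hand in.

```bash
python3 -c "
from workcell import ctrl
print(ctrl.finish_job())"
```

```text
the job is handed in; nothing more can be done
None
```

Both parts are in the dock and the job is handed in, at about 26 s on the clock. I pushed the core round the far side of the jar and down the lane. Movement stopped at the back wall as the force rose to 12.7 N. Then I pushed the spacer round the near side of the jar until it stopped against the core at 13 N. I backed the tool out and lifted it clear both times.

**Final check, triangulated from the top and side views:**

| Part | x (m) | y (m) | Top height (m) |
|---|---|---|---|
| Core | 0.571 | -0.333 | 0.085 |
| Spacer | 0.570 | -0.254 | 0.086 |

- **Core:** its front is at the back wall's inner face, measured at about y = -0.373 m, and it stands upright.
- **Spacer:** it is upright, and the gap to the core comes out at -1 mm, which is contact within measuring error.
- **Bystanders:** the jar, heat sink and jumper did not shift in the side view (under 0.03 px). The top view gave about 0.4–0.5 px for the jumper and heat sink, and about the same for the untouched yellow look-alikes, so I take it as measurement noise. The arm hid the jar in that last top view.

**Disagreements along the way:**
- The two cameras differed by up to about 4 mm on single-view positions.
- My first reading of the heat sink's height was off (59 mm against 50 mm). It did not affect the path.

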